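# Ready the portion scale

## Robot

A 6-joint arm with a two-finger parallel gripper is mounted at the origin on the work surface; the furniture and walls round the work are solid. World frame = base frame: x ahead of the robot, y to its left, z up, the work surface at z = 0. Lengths are in m, angles in degrees, forces in N, time in s.
With the tool pointing down it reaches from about 0.4 to 0.825 m from the base axis. Payload 7 kg.
Tool frame: the origin (TCP) lies midway between the tips of the shut fingers; the grasp point (between the pads) lies r.grip_depth behind it (r.grip_depth is the distance from the TCP to the grasp point, in m); z points along the fingers, y is the line along which they close (so a half turn about z gives the same grasp; the last joint's range is limited). The gripper opens to 88 mm and grips with 3 to 60 N. Pads are 19 mm wide; open, the fingers measure 130 mm over their backs; the gripper's body (78 mm by 193 mm) begins 47 mm behind the grasp point.
Start: joints at [85.09, 20.546, 0.682, 0, -70.136, -16.507], TCP at [0.246, 0.628, 0.227] pointing down, gripper open.
Joint ranges: [-176.03, 176.03], [-82.01, 121.73], [-58.28, 71.71], [-173.87, 95.51], [-174.79, -0.11], [-173.66, 173.66]. Speed limits (degrees/s): [136.94, 136.94, 172.46, 180, 180, 180].

## Interface

Orientations are given as [roll, pitch, yaw] about the fixed x, y, z axes, in that order (R = Rz(yaw) Ry(pitch) Rx(roll)).
In Python, from plant import r, camrig, monitor, job gives the robot as it stands (r), with the cameras (camrig), the readings (monitor) and the job (job).
- The arm moves only by the tool jog_arm, called after ">>>" as a command line: name --pt "numbers of a row" for each row, then --argument value for the rest. Schema: {"type":"object","properties":{"rows":{"type":"array","items":{"type":"array","items":{"type":"number"},"minItems":6,"maxItems":6},"minItems":1,"maxItems":12},"aperture":{"type":"number"},"squeeze":{"type":"number"},"only":{"type":"string"},"quiet":{"type":"boolean"},"lines":{"type":"string"}},"required":["rows"],"additionalProperties":false}. rows is a list of rows, 1 to 12 of them, each of 6 numbers: dx, dy, dz in a scale on which 1.0 is 0.6 m, then a rotation vector rx, ry, rz in a scale on which 1.0 is pi rad; each row is the pose to reach, as a shift and turn from the pose commanded when the call began, along the tool's axes at that moment; what a row does not reach only later rows make up. A row lasts 1/12 s, in which the tool goes at most 0.0417 m and 7.16 degrees, less where a joint would pass 70% of its speed; a pose out of reach is approached as far as the arm can. aperture is the finger opening in m, set as the call begins (left out keeps the last). The fingers move at their own pace and stop on an object; squeeze is the grip in N (left out, the last holds). Time passes only in rows, so rows that do not move let the fingers close. The tool returns the time, the measured TCP pose, the force, the opening and the grip force at its end. only (a regular expression) keeps the lines of the reply that match it, lines (a string "A,B") keeps lines A to B, and quiet returns only ok. Shift and turn numbers lie between -1 and 1, and a call with a number outside is refused. Input that does not fit is refused with a message, and nothing moves.
- monitor.get_state(): the state, without advancing time (a new reading comes with each control period).
- camrig.capture(name): name is "side" or "top" or "wrist"; returns a dict with "frame" (384x512x3 uint8, red, green, blue), "z_map" (384x512 float32, m along the optical axis (not along the pixel's ray), 0 where there is no reading), "fx", "fy", "cx", "cy" (pixels), "cam_to_world" (4x4, takes a point from camera to world coordinates). Camera axes: x right, y down, z forward; pixel columns grow to the right and rows downward; lengths in m; the calibration is good to about 2 mm. A picture is of the moment at which its call begins.
- job.close_job(): hands the job in; it is judged then, once.
The state is a dict: "time_s": time; "joints": joint angles; "qd": joint speeds; "joint_torque": joint torques, N m; "tcp_pos": TCP position; "eef_rot": TCP orientation; "contact_force": force on the tool from outside, world axes, zero at the start; "moment": the same for the moment, N m; "gripper_width": finger opening in m; "gripper_force": force on a finger pad.
Only numpy, scipy, OpenCV 4.12 (cv2) and the standard library are available. Lean on these libraries where they do the work, as an engineer would, in place of code of your own. Each camera call takes 0.05 s, during which the arm holds its last target. There are 200 camera calls.

## Task

Get the portion scale ready for weighing rice cakes in its bowl, pressing with the fingertips and in this order: switch it on by pressing the far half of the large rocker fully down, zero it by pressing the round key fully down and letting it come up again, then lock the keypad by pressing the far half of the small rocker fully down. Leave the square key unpressed, leave the bowl standing where it is on the scale, and do not lift or shift the stamp or the pumpkin-shaped cake in front of it. Finish with the hand clear of everything.

Things in the scene. Friction and masses are not known exactly. Their poses are not given: they have to be found in the camera images.
- scale: flat white kitchen scale, fixed, 250 (x) x 232 mm (y), casing top z 36 mm, steel platform top 44 mm. Origin under its centre on the table; x from its front (key panel, robot side) to its back (platform), z up. Four white controls in black frames (top z 41 mm) stand in a row along y, 84 mm in front of the origin, at y = 78, 26, -26, -78 mm; which one sits where changes from start to start
- power_switch: large rocker switch (power) in its fixed frame; origin at the frame's middle at z 37 mm, axes as the scale's. White rocker 56 mm long (x), 30 mm wide (y), shallow V top, its middle at z 45 mm. At the start the near half lies level at z 45 mm, the far half slopes up to z 56 mm. Pressed straight down 18 mm behind the middle (scale +x), about 2 N, the far half goes down level at z 45 mm and stays
- power_rocker (a joint): angle of the large rocker: -0.2 rad off (far half up), +0.2 rad on (far half pressed fully down); hinged across the scale's y axis; stays where it is left
- lock_switch: small rocker switch (keypad lock) in its fixed frame; origin at the frame's middle at z 37 mm, axes as the scale's. Same form as the large rocker but 40 mm long (x), 16 mm wide (y); at the start the far half slopes up to z 53 mm. Press straight down 14 mm behind the middle (scale +x), about 3 N, until the far half lies level at z 45 mm; it stays
- lock_rocker (a joint): angle of the small rocker: -0.2 rad unlocked (far half up), +0.2 rad locked (far half pressed fully down); stays where it is left
- zero_button: round key (zero), 30 mm in diameter, in its fixed frame; origin at its centre at z 37 mm, flat top at z 50 mm when up. Spring key: moves straight down 5 mm, 1.5 N to start and 4.5 N at the stop, and comes up again by itself
- zero_key (a joint): travel of the round key: 0 up, 0.005 m fully down
- unit_button: square key (units), 24 by 24 mm, in its fixed frame; origin at its centre at z 37 mm, top at z 50 mm when up; same spring; not to be pressed
- unit_key (a joint): travel of the square key: 0 up, 0.005 m fully down
- bowl: loose pressed-steel bowl, 154 mm across the rim, 50 mm high, standing on the scale's platform about 55 mm behind the scale's origin, rim at z 94 mm; origin at the centre of its underside
- stamp: loose small white plunger stamp, 46 mm across its foot, 43 mm high, standing on the table about 50 mm in front of the left half of the scale's front edge; origin at the centre of its underside; not part of the job
- cake: loose purple, pumpkin-shaped rice cake with a green leaf on top, 50 mm across, 41 mm high, on the table about 50 mm in front of the right half of the scale's front edge; origin at the centre of its underside; not part of the job

How it is judged (in metres and radians):
On the way, in this order (a step that is already met when the one before it is completed fails the run):
1. the large rocker is pressed over to on by the fingers (value of joint power_rocker above 0.15 rad and contact force between the fingers and power_switch above 0.3 N), for 0.03 s.
2. the round key is pressed down by the fingers (value of joint zero_key above 0.004 m and value of joint power_rocker above 0.15 rad and contact force between the fingers and zero_button above 0.3 N), for 0.03 s.
3. the small rocker is pressed over to locked by the fingers, the round key being up again (value of joint lock_rocker above 0.15 rad and value of joint zero_key below 0.001 m and contact force between the fingers and lock_switch above 0.3 N), for 0.03 s.
At the end, for the whole second after the job is handed in: Both rockers stand over with the far half down (joint above 0.15 rad), the round and square keys are up (under 1 mm), the bowl stands upright and still on the platform within 12 mm of its start, and stamp and cake are within 15 mm of their starts (value of joint each of power_rocker, lock_rocker above 0.15 rad and value of joint each of zero_key, unit_key below 0.001 m and distance of bowl from where it was at the start of the episode below 0.012 m and angle between bowl's own z axis and vertical below 0.1 rad and linear speed of bowl below 0.02 m/s and distance of each of stamp, cake from where it was at the start of the episode below 0.015 m); the robot touches nothing.
It fails at once if the round key pressed while the scale is off (value of joint zero_key above 0.003 m and value of joint power_rocker below 0 rad).
It fails at once if the keypad locked while the scale is off (value of joint lock_rocker above 0.1 rad and value of joint power_rocker below 0 rad).
It fails at once if the round key pressed while the keypad is locked (value of joint zero_key above 0.003 m and value of joint lock_rocker above 0.1 rad).
It fails at once if the square key pressed (value of joint unit_key above 0.003 m).
It fails at once if the bowl, the stamp or the pumpkin-shaped cake shifted or lifted (distance of bowl from where it was at the start of the episode above 0.015 m or distance of any of stamp, cake from where it was at the start of the episode above 0.02 m).
It also fails if it takes over 40 s, if anything falls off the work surface, if the arm or the gripper's body presses on something with over 40 N, if the wrist force passes 120 N, or if a joint passes its speed limit or range.

## Working session

There is one attempt and no reset: what is moved stays moved. The work goes in short steps, Python scripts to look and compute and a tool call to move; the robot and the scene stay as the last step left them, time stands still between calls to the robot, and variables do not carry over. Pictures are saved under pics/ and viewed, at most 10 in all, crops included, and the job is handed in when it is done.

```bash
mkdir -p pics; ls
```

Run:
```python
from plant import r, camrig, monitor, job
import cv2,numpy as np
for n in("top","side"):
    c=camrig.capture(n); cv2.imwrite(f"pics/{n}0.png",c["frame"][:,:,::-1]); np.savez(f"{n}0.npz",**c)
    print(n,c["fx"],c["cx"],c["cy"],np.round(c["cam_to_world"],3).tolist())
s=monitor.get_state();print(s["tcp_pos"],s["eef_rot"],r.grip_depth,s["time_s"])
```

```text
pics
plant.py
top 429.6051975962577 252.80397081937355 188.3799671550757 [[-0.013, -0.993, 0.114, 0.376], [-1.0, 0.013, -0.004, 0.041], [0.002, -0.114, -0.993, 0.894], [0.0, 0.0, 0.0, 1.0]]
side 492.48940090486866 246.04318094283798 184.76697792612762 [[-0.852, -0.336, 0.403, 0.157], [-0.524, 0.554, -0.647, 0.585], [-0.006, -0.762, -0.648, 0.622], [0.0, 0.0, 0.0, 1.0]]
[0.24635191 0.62797268 0.2257345 ] [ 1.79916390e+02 -8.13690744e-03 -2.14247668e+01] 0.0188 0.1
```

View pics/top0.png

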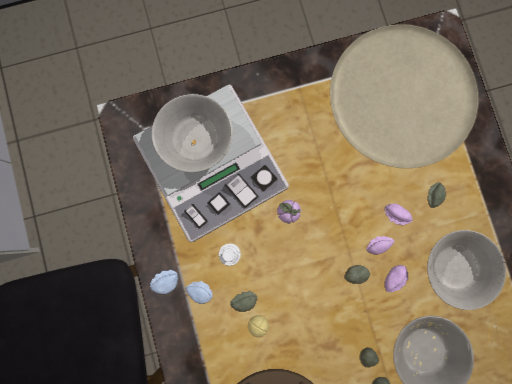

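View pics/side0.png

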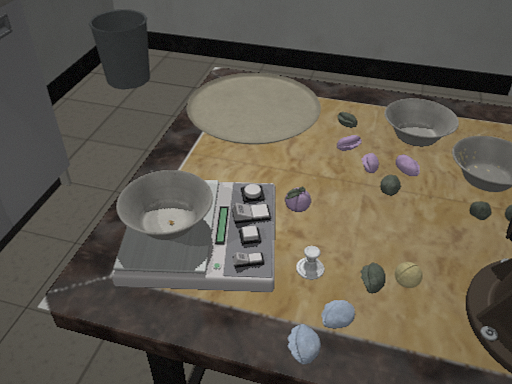

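The top view shows the scale with, from left to right, the small rocker (195,216), square key (218,203), large rocker (241,190) and round key (264,177). The stamp is at (230,254), the cake at (289,211) and the bowl at (192,133). The side view shows the same order: round (252,192), large (252,213), square (250,234), small (248,260).

Create h.py:
```python
import numpy as np,cv2
def ray(c,u,v,z):
    T=c["cam_to_world"];d=T[:3,:3]@np.array([(u-c["cx"])/c["fx"],(v-c["cy"])/c["fy"],1]);o=T[:3,3]
    return o,d/np.linalg.norm(d),o+d*(z-o[2])/d[2]
def tri(c1,p1,c2,p2):
    o1,d1,_=ray(c1,*p1,0);o2,d2,_=ray(c2,*p2,0)
    A=np.stack([d1,-d2],1);s=np.linalg.lstsq(A,o2-o1,rcond=None)[0]
    a,b=o1+s[0]*d1,o2+s[1]*d2
    return (a+b)/2,np.linalg.norm(a-b)
```

Run:
```python
from h import *
P={"top":[(195,216),(218,203),(241,190),(264,177)],"side":[(248,260),(250,234),(252,213),(252,192)]}
res={}
for n,pts in P.items():
    c=dict(np.load(n+"0.npz"));g=cv2.cvtColor(c["frame"],cv2.COLOR_RGB2GRAY)
    m=(g<70).astype(np.uint8)
    k,l,s,ce=cv2.connectedComponentsWithStats(m)
    res[n]=c
    for p in pts:
        # frame: outer contour blob near point
        best=min([i for i in range(1,k) if 40<s[i,4]<2000],key=lambda i:np.hypot(*(ce[i]-p)))
        cn=max(cv2.findContours((l==best).astype(np.uint8),cv2.RETR_EXTERNAL,cv2.CHAIN_APPROX_NONE)[0],key=cv2.contourArea)
        rc=cv2.minAreaRect(cn)
        print(n,p,s[best],np.round(rc[0],1),np.round(rc[1],1),round(rc[2],1),ray(c,*rc[0],.041)[2].round(4))
    b=c["frame"]
    x0,y0,x1,y1=(170,150,300,245) if n=="top" else (215,170,290,285)
    cv2.imwrite(f"pics/{n}crop.png",cv2.resize(b[y0:y1,x0:x1,::-1],None,fx=5,fy=5,interpolation=cv2.INTER_CUBIC))
```

```text
top (195, 216) [185 204  22  24  88] [195.5 216.2] [23. 12.] 49.4 [0.4194 0.1526 0.041 ]
top (218, 203) [208 193  22  21 109] [218.2 203.2] [16.4 16.8] 50.2 [0.4447 0.1074 0.041 ]
top (241, 190) [225 177  33  31 112] [241.  190.6] [31.  18.8] 48.8 [0.4692 0.0617 0.041 ]
top (264, 177) [251 165  26  26 187] [263.4 177.9] [19.4 19.8] 48.8 [0.4943 0.0166 0.041 ]
side (248, 260) [234 253  30  20 180] [249.7 264.4] [11.6 30.1] 66.0 [0.4145 0.1617 0.041 ]
side (250, 234) [239 228  22  20 174] [249.8 237.3] [18.5 20.4] 84.3 [0.4439 0.1131 0.041 ]
side (252, 213) [234 205  37  23 211] [253.3 219.4] [14.9 36.9] 65.6 [0.4603 0.0748 0.041 ]
side (252, 192) [241 185  24  19 176] [252.5 194.6] [17.3 22.1] 83.7 [0.494  0.0214 0.041 ]
```

View pics/topcrop.png

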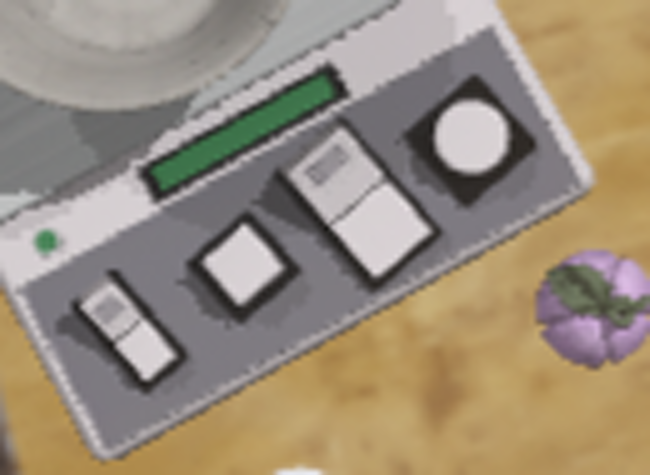

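The crop confirms the order, and each rocker's marked half is the far (raised) half. The frames' centres lie on a line with 52 mm spacing. Next I check heights with two views and work out the first move.

Add to h.py:
```python
from scipy.spatial.transform import Rotation as Ro
def delta(s,target,yaw=28.8):
    R0=Ro.from_euler('xyz',s["eef_rot"],degrees=True);R1=Ro.from_euler('xyz',[180,0,yaw],degrees=True)
    return (R0.inv().apply(np.array(target)-s["tcp_pos"])).round(4),(R0.inv()*R1).as_rotvec(degrees=True).round(2)
def white(c,p,rad=14,th=175):
    m=((c["frame"].min(2)>th)).astype(np.uint8);z=np.zeros_like(m);cv2.circle(z,p,rad,1,-1)
    k,l,s,ce=cv2.connectedComponentsWithStats(m*z)
    i=min([i for i in range(1,k) if s[i,4]>15],key=lambda i:np.hypot(*(ce[i]-p)))
    return ce[i],s[i,4]
```

Run:
```python
from h import *
from plant import r, camrig, monitor, job
t=dict(np.load("top0.npz"));s=dict(np.load("side0.npz"))
for n,a,b in(("round",(264,177),(252,190)),("square",(218,203),(250,232))):
    p,A=white(t,a,11);q,B=white(s,b,11)
    print(n,p.round(1),A,q.round(1),B,*tri(t,p,s,q))
for n,a in(("small far",(192,211)),("small near",(199,221)),("square",(218,203)),("large far",(236,184)),("large near",(246,196)),("round",(264,177)),("panel",(228,215))):
    z=float(np.median(t["z_map"][a[1]-1:a[1]+2,a[0]-1:a[0]+2]));P=t["cam_to_world"]@np.array([(a[0]-t["cx"])/t["fx"]*z,(a[1]-t["cy"])/t["fy"]*z,z,1]);print(n,P[:3].round(4))
print(delta(monitor.get_state(),[.485,.0704,.15]))
```

```text
round [263.9 176.9] 147 [252.1 188.7] 115 [0.49624497 0.01652496 0.04990118] 0.002809784617213864
square [218.1 202.4] 122 [249.5 230.6] 121 [0.44657158 0.10744753 0.04976287] 0.0022804116150117204
small far [0.4292 0.1583 0.0496]
small near [0.4096 0.1452 0.0438]
square [0.4443 0.1071 0.0498]
large far [0.4813 0.0713 0.0516]
large near [0.4579 0.0519 0.0446]
round [0.4948 0.0156 0.0497]
panel [0.421  0.0882 0.0378]
(array([0.4258, 0.4318, 0.0764]), array([ 8.000e-02,  3.000e-02, -5.022e+01]))
```

Careful with the scale: shifts go in shares of 0.6 m and turns go in shares of pi rad. That gives: 0.325 m is 0.5417, 0.32 m is 0.5333, -50.2 degrees is -0.2789.

>>> jog_arm --pt "0.0333 0.0333 0 0 0 -0.0222" --pt "0.0833 0.0833 0 0 0 -0.0444" --pt "0.1333 0.1333 0 0 0 -0.0722" --pt "0.1833 0.1833 0.0167 0 0 -0.1" --pt "0.225 0.225 0.0333 0 0 -0.1278" --pt "0.2667 0.2667 0.05 0 0 -0.1556" --pt "0.3167 0.3167 0.0667 0 0 -0.1889" --pt "0.3667 0.3667 0.0667 0 0 -0.2222" --pt "0.4083 0.4083 0.0833 0 0 -0.25" --pt "0.45 0.45 0.0833 0 0 -0.2789" --pt "0.4917 0.5 0.1 0 0 -0.2789" --pt "0.5333 0.5417 0.1 0 0 -0.2789" --aperture 0 --squeeze 10

```text
time_s: 1.1
tcp_pos: [0.4248, 0.2062, 0.1651]
eef_rot: [180.0, 0.1, 28.8]
contact_force: [-0.1, 0.3, -0.3]
gripper_width: 0.0135
gripper_force: 0.0
```

```bash
python3 -c "
from h import *
from plant import r, camrig, monitor, job
s=monitor.get_state();print(s['joints'],delta(s,[.485,.0704,.15]))"
```

```text
[ 4.98168608e+01  4.34946920e+00 -2.90758729e+01 -5.14813440e-02
 -5.66994183e+01  6.90125907e+01] (array([-0.0126,  0.148 ,  0.0152]), array([0.  , 0.13, 0.  ]))
```

Scaled: 0.148 m is 0.2467, 0.11 m is 0.1833.

>>> jog_arm --pt "-0.005 0.0583 0.0067 0 0 0" --pt "-0.01 0.1167 0.0133 0 0 0" --pt "-0.0167 0.1833 0.02 0 0 0" --pt "-0.021 0.2467 0.025 0 0 0" --pt "-0.021 0.2467 0.025 0 0 0" --pt "-0.021 0.2467 0.025 0 0 0"

```text
time_s: 1.6
tcp_pos: [0.486, 0.071, 0.1509]
eef_rot: [-180.0, 0.1, 28.5]
contact_force: [-0.1, 1.4, 1.3]
gripper_width: 0.0003
gripper_force: 0.0
```

Run:
```python
from h import *
from plant import r, camrig, monitor, job
s=monitor.get_state();print(delta(s,[.485,.0704,.15]))
c=camrig.capture("wrist");cv2.imwrite("pics/w1.png",c["frame"][:,:,::-1]);np.savez("w1.npz",**c)
T=np.linalg.inv(c["cam_to_world"])
for P in([.485,.0704,.049],[.4943,.0166,.05],[.4317,.1593,.049],[.4447,.1074,.05],[.485,.0704,.15]):
    q=T@np.array(P+[1]);print(P,(c["fx"]*q[0]/q[2]+c["cx"]).round(1),(c["fy"]*q[1]/q[2]+c["cy"]).round(1))
```

```text
(array([-0.0012,  0.    ,  0.0009]), array([-0.  ,  0.08, -0.27]))
[0.485, 0.0704, 0.049] 255.6 192.8
[0.4943, 0.0166, 0.05] 307.6 210.0
[0.4317, 0.1593, 0.049] 150.3 197.2
[0.4447, 0.1074, 0.05] 203.5 210.3
[0.485, 0.0704, 0.15] 255.3 236.0
```

View pics/w1.png

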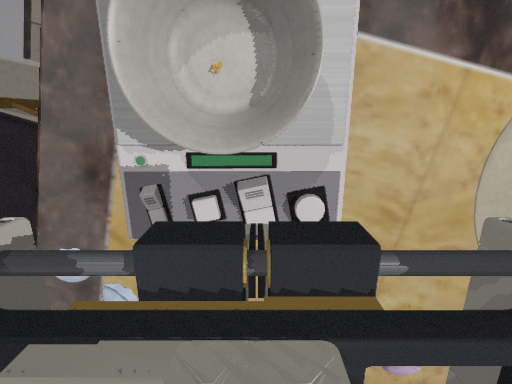

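The wrist picture shows the round key at (310,209), the square key at (206,207) and the large rocker's far half at (257,192). All are within about 2 px of my predictions. I'll check how low the black finger blocks hang before pressing.

Run:
```python
from h import *
c=dict(np.load("w1.npz"));T=c["cam_to_world"]
print(c["fx"],T[:3,3])
R=Ro.from_euler('xyz',[180,0,28.6],degrees=True);t0=np.array([.486,.071,.1509])
for u,v in((140,255),(180,230),(180,280),(240,225),(240,262),(257,230),(257,262),(257,295),(300,262),(375,255),(257,305),(450,262)):
    z=c["z_map"][v,u];P=T@np.array([(u-c["cx"])/c["fx"]*z,(v-c["cy"])/c["fy"]*z,z,1]);print(u,v,(R.inv().apply(P[:3]-t0)*1000).round(0))
for n,p,z in(("round",(310,209),.05),("square",(206,207),.05)): q,A=white(c,p,20,150);print(n,q,A,ray(c,*q,z)[2].round(4))
```

```text
276.116151697357 [0.54908375 0.10464775 0.30961726]
140 255 [ 35. -31. -91.]
180 230 [ 38. -23. -80.]
180 280 [ 27. -21. -91.]
240 225 [ 37.  -5. -75.]
240 262 [ 32.  -4. -90.]
257 230 [-42.   1. 106.]
257 262 [ 28.   1. -83.]
257 295 [-151.    1.  148.]
300 262 [ 32.  13. -90.]
375 255 [ 34.  33. -90.]
257 305 [ 22.   1. -95.]
450 262 [ 28.  60. -83.]
round [310.06462585 208.79761905] 588 [0.4965 0.0151 0.05  ]
square [205.91960784 209.24117647] 510 [0.4469 0.1058 0.05  ]
```

Scaled: 0.105 m is 0.175, 0.06 m is 0.1.

>>> jog_arm --pt "0 0.0017 0.05 0 0 0" --pt "0 0.0017 0.1 0 0 0" --pt "0 0.0017 0.1417 0 0 0" --pt "0 0.0017 0.1533 0 0 0" --pt "0 0.0017 0.16 0 0 0" --pt "0 0.0017 0.1667 0 0 0" --pt "0 0.0017 0.1717 0 0 0" --pt "0 0.0017 0.175 0 0 0" --pt "0 0.0017 0.175 0 0 0"

```text
time_s: 2.4
tcp_pos: [0.4873, 0.0729, 0.0473]
eef_rot: [180.0, -0.1, 28.8]
contact_force: [0.4, 0.5, 0.4]
gripper_width: 0.0006
gripper_force: 0.3
```

```bash
python3 -c "
from h import *
from plant import r, camrig, monitor, job
print(delta(monitor.get_state(),[.4864,.0698,.0445]))"
```

```text
(array([-0.0023,  0.0023,  0.0028]), array([ 0.  , -0.13,  0.01]))
```

Scaled: 0.003 m is 0.005, 0.002 m is 0.0033.

>>> jog_arm --pt "-0.0017 0.0017 0.0017 0 0 0" --pt "-0.0017 0.0017 0.0033 0 0 0" --pt "-0.0017 0.0017 0.005 0 0 0" --pt "-0.0017 0.0017 0.005 0 0 0"

```text
time_s: 2.73
tcp_pos: [0.4867, 0.0711, 0.045]
eef_rot: [180.0, -0.1, 28.8]
contact_force: [-3.4, 1.7, 14.3]
gripper_width: 0.0007
gripper_force: 7.4
```

```bash
python3 -c "
from plant import r, camrig, monitor, job
for i in range(1):print(monitor.get_state()['tcp_pos'])"
```

```text
[0.48666775 0.0711052  0.04500969]
```

>>> jog_arm --pt "-0.0017 0.0017 0.0017 0 0 0" --pt "-0.0017 0.0017 0.0033 0 0 0" --pt "-0.0017 0.0017 0.0033 0 0 0"

```text
time_s: 2.98
tcp_pos: [0.4868, 0.071, 0.0447]
eef_rot: [-180.0, -0.2, 28.8]
contact_force: [-13.4, 8.0, 34.2]
gripper_width: 0.0003
gripper_force: 17.4
```

Scaled: 0.0525 m is 0.0875, -0.0187 m is -0.0312.

>>> jog_arm --pt "0 0 -0.025 0 0 0" --pt "0 0 -0.0667 0 0 0" --pt "-0.015 0.0433 -0.075 0 0 0" --pt "-0.0312 0.0875 -0.075 0 0 0" --pt "-0.0312 0.0875 -0.075 0 0 0" --pt "-0.0312 0.0875 -0.075 0 0 0"

```text
time_s: 3.48
tcp_pos: [0.4942, 0.0133, 0.0867]
eef_rot: [-180.0, 0.0, 28.6]
contact_force: [0.4, 0.1, 0.1]
gripper_width: 0.0005
gripper_force: 0.0
```

Run:
```python
from h import *
from plant import r, camrig, monitor, job
s=monitor.get_state();print(delta(s,[.4957,.016,.05]))
c=camrig.capture("side");w=camrig.capture("wrist")
cv2.imwrite("pics/b.png",np.hstack([cv2.resize(c["frame"][165:295,110:300],None,fx=2,fy=2),cv2.resize(w["frame"][100:360,100:500],None,fx=1,fy=1)])[:,:,::-1])
```

```text
(array([ 0.0026, -0.0016,  0.0367]), array([-0.01,  0.01, -0.17]))
```

View pics/b.png

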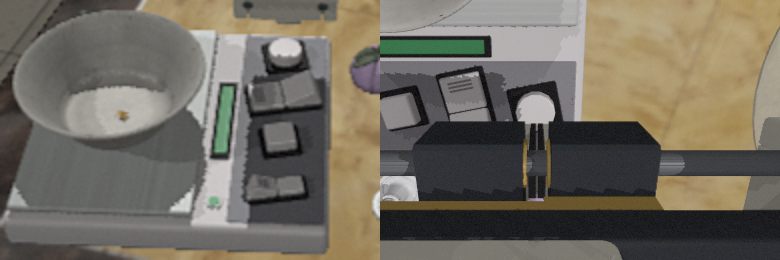

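The side crop shows the large rocker at (285,93) with its far half now lower and its near half raised. The wrist crop shows it at (462,95). I'll confirm with depth while pressing the round key.

Run:
```python
from h import *
from plant import r, camrig, monitor, job
c=camrig.capture("side");T=c["cam_to_world"];Ti=np.linalg.inv(T)
for n,P in(("far",[.4872,.0703,.046]),("near",[.4535,.0518,.05])):
    q=Ti@np.array(P+[1]);u=int(round(c["fx"]*q[0]/q[2]+c["cx"]));v=int(round(c["fy"]*q[1]/q[2]+c["cy"]))
    z=float(np.median(c["z_map"][v-1:v+2,u-1:u+2]));print(n,u,v,(T@np.array([(u-c["cx"])/c["fx"]*z,(v-c["cy"])/c["fy"]*z,z,1]))[:3].round(4))
```

```text
far 241 210 [0.4875 0.0702 0.0458]
near 264 209 [0.4516 0.0543 0.0529]
```

Far half is level at 45.8 mm and near half is up, so power is on. Next I press the round key.

Scaled: 0.043 m is 0.0717, 0.041 m is 0.0683.

>>> jog_arm --pt "0.0043 -0.0027 0.025 0 0 0" --pt "0.0043 -0.0027 0.05 0 0 0" --pt "0.0043 -0.0027 0.06 0 0 0" --pt "0.0043 -0.0027 0.065 0 0 0" --pt "0.0043 -0.0027 0.0683 0 0 0" --pt "0.0043 -0.0027 0.0717 0 0 0" --pt "0.0043 -0.0027 0.0717 0 0 0"

```text
time_s: 4.22
tcp_pos: [0.4956, 0.0175, 0.0451]
eef_rot: [180.0, 0.0, 28.8]
contact_force: [-7.7, 2.7, 17.1]
gripper_width: 0.0002
gripper_force: 8.1
```

>>> jog_arm --pt "0 0 0.0017 0 0 0" --pt "0 0 0.0025 0 0 0" --pt "0 0 0.0025 0 0 0"

```text
time_s: 4.47
tcp_pos: [0.4957, 0.0174, 0.0448]
eef_rot: [180.0, -0.0, 28.8]
contact_force: [-13.8, 2.7, 31.3]
gripper_width: 0.0004
gripper_force: 15.8
```

Scaled: -0.1545 m is -0.2575, -0.05 m is -0.0833.

>>> jog_arm --pt "0 0 -0.0333 0 0 0" --pt "0 0 -0.0833 0 0 0" --pt "0.005 -0.0667 -0.0917 0 0 0" --pt "0.0117 -0.1333 -0.0917 0 0 0" --pt "0.0183 -0.2 -0.0917 0 0 0" --pt "0.0225 -0.2575 -0.0917 0 0 0" --pt "0.0225 -0.2575 -0.0917 0 0 0" --pt "0.0225 -0.2575 -0.0917 0 0 0"

```text
time_s: 5.13
tcp_pos: [0.4332, 0.161, 0.0978]
eef_rot: [-180.0, -0.1, 29.0]
contact_force: [-0.1, -0.9, 0.4]
gripper_width: 0.0004
gripper_force: 0.0
```

Run:
```python
from h import *
from plant import r, camrig, monitor, job
s=monitor.get_state();print(delta(s,[.4331,.1587,.045]))
c=camrig.capture("side");T=c["cam_to_world"];Ti=np.linalg.inv(T)
for n,P in(("round",[.4957,.016,.05]),):
    q=Ti@np.array(P+[1]);u=int(round(c["fx"]*q[0]/q[2]+c["cx"]));v=int(round(c["fy"]*q[1]/q[2]+c["cy"]))
    z=float(np.median(c["z_map"][v-1:v+2,u-1:u+2]));print(n,u,v,(T@np.array([(u-c["cx"])/c["fx"]*z,(v-c["cy"])/c["fy"]*z,z,1]))[:3].round(4))
w=camrig.capture("wrist")
cv2.imwrite("pics/d.png",np.hstack([cv2.resize(c["frame"][165:295,110:300],None,fx=2,fy=2),w["frame"][100:360,100:500]])[:,:,::-1])
```

```text
(array([-0.0013,  0.002 ,  0.0528]), array([-0.01, -0.09,  0.22]))
round 253 189 [0.3901 0.1937 0.2283]
```

View pics/d.png

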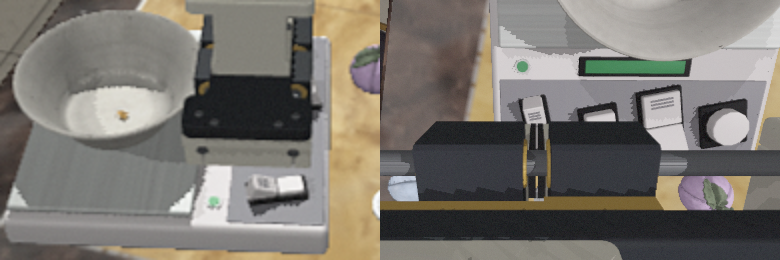

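The side crop shows the small rocker at (275,187), still far-half-up. In the wrist crop the small rocker at (532,108) lines up with the fingers at column 536, and the round key at (727,125) stands up. Pressing now.

Scaled: 0.054 m is 0.09, 0.053 m is 0.0883.

>>> jog_arm --pt "-0.0017 0.0017 0.0333 0 0 0" --pt "-0.0017 0.0017 0.0633 0 0 0" --pt "-0.0017 0.0017 0.0717 0 0 0" --pt "-0.0017 0.0017 0.0783 0 0 0" --pt "-0.0017 0.0017 0.0833 0 0 0" --pt "-0.0017 0.0017 0.0883 0 0 0" --pt "-0.0017 0.0017 0.09 0 0 0" --pt "-0.0017 0.0017 0.09 0 0 0"

```text
time_s: 5.9
tcp_pos: [0.4339, 0.1576, 0.045]
eef_rot: [180.0, -0.1, 28.8]
contact_force: [-2.9, -3.8, 19.9]
gripper_width: 0.0003
gripper_force: 9.5
```

>>> jog_arm --pt "0 0 0.0017 0 0 0" --pt "0 0 0.0025 0 0 0" --pt "0 0 0.0025 0 0 0"

```text
time_s: 6.15
tcp_pos: [0.434, 0.1576, 0.0447]
eef_rot: [179.9, -0.1, 28.9]
contact_force: [-7.9, -6.0, 36.8]
gripper_width: 0.0005
gripper_force: 18.4
```

Pressed to the stop. I'll raise the hand, move off to the left and check.

Scaled: -0.24 m is -0.4, -0.2 m is -0.3333.

>>> jog_arm --pt "0 0 -0.0333 0 0 0" --pt "0 0 -0.1 0 0 0" --pt "0 0 -0.1667 0 0 0" --pt "0 0 -0.225 0 0 0" --pt "0 -0.0667 -0.25 0 0 0" --pt "0 -0.1333 -0.25 0 0 0" --pt "0 -0.2 -0.25 0 0 0" --pt "0 -0.2667 -0.25 0 0 0" --pt "0 -0.3333 -0.25 0 0 0" --pt "0 -0.4 -0.25 0 0 0" --pt "0 -0.4 -0.25 0 0 0" --pt "0 -0.4 -0.25 0 0 0"

```text
time_s: 7.15
tcp_pos: [0.3165, 0.3696, 0.1918]
eef_rot: [-180.0, -0.0, 29.0]
contact_force: [-0.6, -0.5, 0.1]
gripper_width: 0.0003
gripper_force: 0.0
```

Run:
```python
from h import *
from plant import r, camrig, monitor, job
c=camrig.capture("top");T=c["cam_to_world"];Ti=np.linalg.inv(T);o=dict(np.load("top0.npz"))
for n,P in(("Lfar",[.4872,.0703,.046]),("Lnear",[.4535,.0518,.05]),("Sfar",[.4331,.1587,.045]),("Snear",[.4085,.145,.05]),("round",[.4955,.016,.05]),("square",[.4458,.107,.05])):
    q=Ti@np.array(P+[1]);u=int(round(c["fx"]*q[0]/q[2]+c["cx"]));v=int(round(c["fy"]*q[1]/q[2]+c["cy"]))
    f=lambda c:(lambda z:round(float((T@np.array([(u-c["cx"])/c["fx"]*z,(v-c["cy"])/c["fy"]*z,z,1]))[2]),4))(float(np.median(c["z_map"][v-1:v+2,u-1:u+2])))
    print(n,f(o),f(c))
cv2.imwrite("pics/e.png",np.hstack([cv2.resize(x["frame"][80:280,120:310],None,fx=2,fy=2) for x in(o,c)])[:,:,::-1])
```

```text
Lfar 0.0535 0.0444
Lnear 0.0448 0.053
Sfar 0.051 0.0448
Snear 0.0438 0.0507
round 0.0497 0.051
square 0.0498 0.05
```

View pics/e.png

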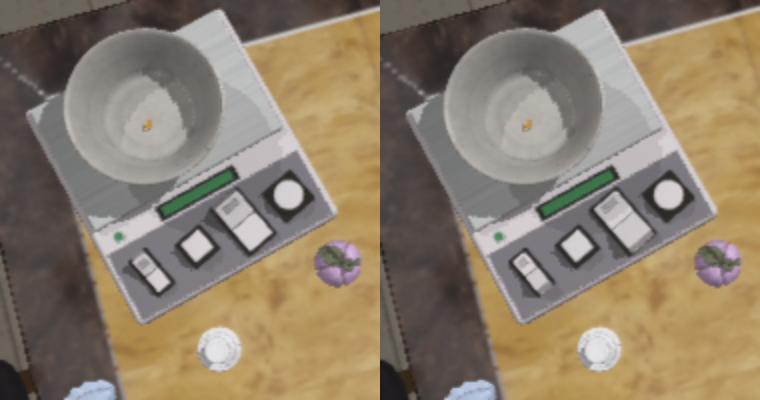

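Before (left) and after (right): the bowl, stamp (599,349) and cake (717,263) have not moved. Both rockers are tipped far half down, both keys are up and the hand is clear.

```bash
python3 -c "
from plant import r, camrig, monitor, job
print(job.close_job())"
```

```text
the job is handed in; nothing more can be done
None
```

The job is handed in, with no verdict shown: power on, scale zeroed and keypad locked in that order, the square key, bowl, stamp and cake undisturbed in the last camera check, and the hand clear.

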